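# Dock the hand scanner and pull its trigger at the router

### The arm

A 6-joint arm with a two-finger parallel gripper is mounted at the origin on the work surface. World frame = base frame: x ahead of the robot, y to its left, z up, the work surface at z = 0. Lengths are in m, angles in degrees, forces in N, time in s.
With the tool pointing down it reaches from about 0.4 to 0.825 m from the base axis. Payload 7 kg.
Tool frame: the origin (TCP) lies midway between the tips of the shut fingers; the grasp point (between the pads) lies 19 mm behind it; z points along the fingers, y is the line along which they close (so a half turn about z gives the same grasp; the last joint's range is limited). The gripper opens to 88 mm and grips with 3 to 60 N. Pads are 19 mm wide; open, the fingers measure 130 mm over their backs; the gripper's body (78 mm by 193 mm) begins 47 mm behind the grasp point.
Start: joints at [16.507, 20.546, 0.682, 0, -70.136, -16.507], TCP at [0.675, -0, 0.202] pointing down, gripper open.
Joint ranges: [-176.03, 176.03], [-82.01, 121.73], [-58.28, 71.71], [-173.87, 95.51], [-174.79, -0.11], [-173.66, 173.66]. Speed limits (degrees/s): [136.94, 136.94, 172.46, 180, 180, 180].

### API

Orientations are given as [roll, pitch, yaw] about the fixed x, y, z axes, in that order (R = Rz(yaw) Ry(pitch) Rx(roll)).
In Python, from plant import get_state, optics, order gives the robot as it stands. The module is installed in compiled form; this text tells all that it offers.
- The arm moves only by the tool send_rows, never from a script. Its argument "moves" is a list of rows, each an object with "slide": the shift along the tool's x, y, z as a fraction of full scale, a list of three; "turn": the turn about the tool's z as a fraction of full scale; "gripper": the opening, from 0 (shut) to 1 (fully open). A call has exactly 5 rows; each row is the pose to reach, as a shift and turn from the pose commanded when the call began, along the tool's axes at that moment; what a row does not reach only later rows make up. Full scale, the value 1, is 150 mm for a shift and 90 degrees for a turn. A row lasts 1/12 s, in which the tool goes at most 41.7 mm and 7.16 degrees, less where a joint would pass 70% of its speed; a pose out of reach is approached as far as the arm can. A call with a number of a shift or a turn outside -1 to 1 is refused whole. A call with a gripper value outside its range is refused whole. The fingers move at their own pace and stop on an object; "newtons" is the grip in N (left out, the last holds). Time passes only in rows, so rows that repeat a pose let the fingers close, or fill a call up. It gives the time, the measured TCP pose, the force, the opening and the grip force at its end, in the units of the state.
- get_state(): the state, without advancing time (a new reading comes with each control period).
- optics.capture(name): name is "scene" or "side" or "wrist"; returns a dict with "img" (480x640x3 uint8, red, green, blue), "intrinsics" (3x3 intrinsics, pixels), "origin" and "attitude" of the camera in the world. Camera axes: x right, y down, z forward; pixel columns grow to the right and rows downward; lengths in m; the calibration is good to about 2 mm. A picture is of the moment at which its call begins. There is no depth.
- order.close_job(): hands the job in; it is judged then, once.
Trained networks look in the newest picture that a camera, given by its name, has taken for a name from the list of things; names that differ only in an ending like _2 or _b are one class to them, and where a whole thing is asked for, a point or a joint stands for the part that bears it (a point fixed in the world has none). Each returns a list of dicts, best first, with "p" (0 to 1); they miss things now and then, are a little off and sometimes report something else, mostly with a low value. They report only what shows in the picture. A call takes as long as a camera call. They do not tell look-alikes from the thing itself.
- optics.look_for(camera, name): "location" ([x, y, z] in m, in world coordinates, good to about 4 mm: the middle of the surface that is visible of it).
The state is a dict: "time_s": time; "joints": joint angles; "qd": joint speeds; "joint_torque": joint torques, N m; "tcp_pos": TCP position; "eef_rot": TCP orientation; "contact_force": force on the tool from outside, world axes, zero at the start; "moment": the same for the moment, N m; "gripper_width": finger opening in m; "gripper_force": force on a finger pad.
Only numpy, scipy, OpenCV 4.12 (cv2) and the standard library are available. Lean on these libraries where they do the work, as an engineer would, in place of code of your own. Each camera call takes 0.05 s, during which the arm holds its last target. There are 200 camera calls.

### The job

Set the pistol-shaped hand scanner down fully into its metal holder, flat on its side as it lies now, with its window towards the router, and let go of it, without pulling its trigger on the way. Then take it by its grip and squeeze the trigger all the way in for about half a second to read the router's label, and let the trigger spring out again. Leave the scanner seated in the holder, do not drop it, and leave the other things on the desk where they are.

Things in the scene. Friction and masses are not known exactly. Their poses are not given: they have to be found in the camera images.
- scanner: Loose pistol-shaped hand scanner, grey and black, lying on its side, 0.2 to 0.35 kg. Frame: x along the barrel to the window, z up, grip towards -y; origin under the barrel, on the underside. mm: barrel x -75..105, y -24..24, z 0..44, its last 21 a black head 58 wide. Grip straight, x -50..-18, y -24..-135, z 4..40. Centre of mass near x 5, y -20. Trigger: see trigger.
- scanner_window (a point): Centre of the window in the scanner's front end, at (105, 0, 22) mm in the scanner's frame; axes as the scanner's.
- trigger (a joint): Angle of the trigger (rad): 0 out (rest), 0.26 fully in (stop). A flat lever in front of the grip, hinged about the scanner's z at (0, -30) mm by the barrel, 58 mm long down along the grip to y -86, 11 mm thick, z 9 to 35 mm; 16 mm clear between lever and grip at rest. A spring returns it; fully in takes about 6 N at 40 mm from the hinge.
- trigger_pad (a point): Point on the trigger's front face, 40 mm from its hinge: (9.5, -70, 22) mm in the scanner's frame when the trigger is out.
- holder: Fixed aluminium holder 204 x 90 mm. Origin on the desk; x the way the scanner must look (to the blue router standing 0.22 m ahead), z up. The seated scanner has the same axes, its origin 20 mm above this one. Nest floor at z 20, lugs and rear wall up to z 36, 4 mm of play all round. Free of lugs: x 10 to 78 mm on the +y side, x -56 to 78 on the -y side, where the grip sticks out freely.
- mug: A white mug, 80 mm across, 90 mm high, bystander. Origin: centre of the underside.
- remote: A black remote control, 170 x 45 x 18 mm, lying flat, bystander. Origin: centre of the underside, x along it.
- adapter: A black plug-in power adapter, 70 x 50 x 40 mm, bystander. Origin: centre of the underside.
- scanner_barrel (a point): Middle of the bare barrel, at (45, 0, 26) mm in the scanner's frame, axes as the scanner's: 48 mm wide between the fingers along the scanner's y. From x 34 to 56 mm both sides are free for fingers, in the holder too.
- scanner_squeeze (a point): Point midway between the grip's back and the trigger's front, at (-20, -70, 24) mm in the scanner's frame, axes as the scanner's. To squeeze, the fingers stand along the scanner's x, one behind the grip, one before the trigger: 60 mm across at rest, 49 mm with the trigger fully in.
There are look-alikes about, which are no part of the job. Of the things that look like the scanner, the larger one is meant.

How it is judged:
By the outcome, as a careful person would: the job done as asked, in the order asked, and still so for the second after the job is handed in, with the robot touching nothing.
It also fails if it takes over 51 s, if anything falls off the work surface, if the arm or the gripper's body presses on something with over 40 N, if the wrist force passes 120 N, or if a joint passes its speed limit or range.

## Working session

There is one attempt and no reset: what is moved stays moved. The work goes in short steps, Python scripts to look and compute and a tool call to move; the robot and the scene stay as the last step left them, time stands still between calls to the robot, and variables do not carry over. Pictures are saved under pics/ and viewed, at most 13 in all, crops included, and the job is handed in when it is done.

Besides the shell and the picture viewer there is one more tool, called after "Call:" by a JSON object that holds its "fn" and its "kwargs". send_rows: Moves the arm, as the interface text tells. Shift numbers are shares of 150 mm and turn numbers shares of 90 degrees, none past 1 either way. Its arguments: {"type":"object","properties":{"moves":{"type":"array"},"newtons":{"type":"number"}},"required":["moves"]}

```bash
mkdir -p pics
cat > h.py <<'E'
import numpy as np, cv2
from plant import get_state, optics, order
def cap(c,fn=None):
    d=optics.capture(c)
    if fn: cv2.imwrite('pics/'+fn,d['img'][:,:,::-1])
    return d
def proj(d,P):
    K=np.array(d['intrinsics']);R=np.array(d['attitude']);o=np.array(d['origin'])
    p=(np.atleast_2d(P)-o)@R@K.T
    return p[:,:2]/p[:,2:]
def back(d,uv,z):
    K=np.array(d['intrinsics']);R=np.array(d['attitude']);o=np.array(d['origin'])
    r=np.c_[np.atleast_2d(uv).astype(float),np.ones(len(np.atleast_2d(uv)))]@np.linalg.inv(K).T@R.T
    return o+r*((z-o[2])/r[:,2:])
E
python3 - <<'E'
from h import *
for c in ['scene','side','wrist']:
    d=cap(c,c+'0.png'); print(c,np.round(d['origin'],3),np.array(d['attitude']).shape, np.shape(d['attitude']))
    if c=='scene': print(d['attitude'])
    for n in ['scanner','holder','scanner_window','trigger_pad','scanner_barrel','scanner_squeeze','mug','remote','adapter']:
        r=optics.look_for(c,n)
        print(n,[(np.round(x['location'],3).tolist(),round(x['p'],2),np.round(proj(d,x['location'])[0]).astype(int).tolist()) for x in r[:4]])
print(get_state())
E
```

```text
scene [ 1.019 -0.878  1.142] (3,) (3,)
[-138.22003331    0.55401535   27.74881753]Traceback (most recent call last):
  File "<stdin>", line 7, in <module>
  File "h.py", line 9, in proj
    p=(np.atleast_2d(P)-o)@R@K.T
      ~~~~~~~~~~~~~~~~~~~~~~^~~~
ValueError: matmul: Input operand 1 has a mismatch in its core dimension 0, with gufunc signature (n?,k),(k,m?)->(n?,m?) (size 3 is different from 1)
```

View pics/scene0.png

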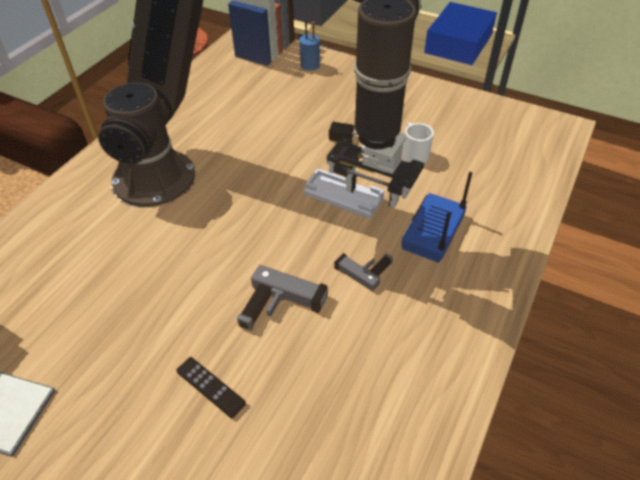

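The scene picture shows two pistol shapes. The larger one is at about (285,292), with a trigger lever and its black head at (320,298). The smaller one is at (362,268). The holder is at (345,192), the router at (435,225) and the remote at (210,387). The larger one fits the description. I'll confirm it in a crop.

```bash
sed -i "s/R=np.array(d\['attitude'\])/R=Rot.from_euler('xyz',d['attitude'],degrees=True).as_matrix()/; 1a from scipy.spatial.transform import Rotation as Rot" h.py
python3 - <<'E'
from h import *
for c in ['scene','side','wrist']:
    d=cap(c,c+'1.png'); print(c,np.round(d['origin'],3),d['attitude'])
    for n in ['scanner','holder','scanner_window','trigger_pad','scanner_barrel','scanner_squeeze','mug','remote','adapter']:
        r=optics.look_for(c,n)
        print(n,[(np.round(x['location'],3).tolist(),round(x['p'],2),np.round(proj(d,x['location'])[0]).astype(int).tolist()) for x in r[:4]])
    if c=='scene': cv2.imwrite('pics/crop1.png',cv2.resize(d['img'][140:350,220:480,::-1],None,fx=3,fy=2.85,interpolation=cv2.INTER_CUBIC)[:600,:800])
print(get_state())
E
```

```text
scene [ 1.019 -0.878  1.142] [-138.22003331    0.55401535   27.74881753]
scanner [([0.691, -0.058, 0.025], 0.77, [362, 273]), ([0.536, -0.204, 0.042], 0.58, [275, 288])]
holder [([0.519, 0.169, 0.015], 0.97, [340, 195])]
scanner_window [([0.538, -0.197, 0.041], 0.93, [278, 287]), ([0.692, -0.058, 0.029], 0.58, [363, 272])]
trigger_pad [([0.543, -0.243, 0.031], 0.71, [270, 304]), ([0.69, -0.021, 0.02], 0.38, [368, 264])]
scanner_barrel [([0.692, -0.055, 0.025], 0.94, [363, 272]), ([0.533, -0.201, 0.035], 0.77, [275, 288]), ([0.547, -0.241, 0.03], 0.18, [272, 304])]
scanner_squeeze [([0.693, -0.058, 0.028], 0.95, [363, 273]), ([0.534, -0.198, 0.044], 0.59, [276, 285])]
mug [([0.634, 0.408, 0.062], 0.58, [413, 144])]
remote []
adapter [([0.394, 0.395, 0.037], 0.68, [336, 130])]
side [0.377 0.754 0.7  ] [-129.18307369   -0.35255733 -169.21023452]
scanner [([0.689, -0.038, 0.024], 0.62, [249, 241]), ([0.538, -0.159, 0.04], 0.61, [323, 213])]
holder [([0.518, 0.191, 0.02], 0.63, [300, 328])]
scanner_window [([0.536, -0.157, 0.039], 0.81, [324, 214]), ([0.688, -0.039, 0.027], 0.69, [250, 24
[... 991 characters left out ...]
time_s': 1.6, 'joints': array([ 1.65071221e+01,  2.05463215e+01,  6.81573766e-01,  5.93988235e-04,
       -7.01362655e+01, -1.65079500e+01]), 'qd': array([ 0.07986401,  0.00314225,  0.07681611, -0.09341537, -0.06027709,
        0.00844867]), 'joint_torque': array([-3.43592383e-04, -5.82371092e+01,  2.93293065e+01,  7.00257763e+00,
        1.22167566e-02, -2.34022828e-06]), 'tcp_pos': array([ 6.74973930e-01, -2.14042117e-05,  2.02460621e-01]), 'eef_rot': array([ 1.79999187e+02, -8.23521012e-04, -9.00006260e+01]), 'contact_force': array([-0.46006608,  0.46389244,  0.46325715]), 'moment': array([-0.02351087, -0.01624843, -0.01629915]), 'gripper_force': 0.0, 'gripper_width': 0.08761954096476565}
```

View pics/crop1.png

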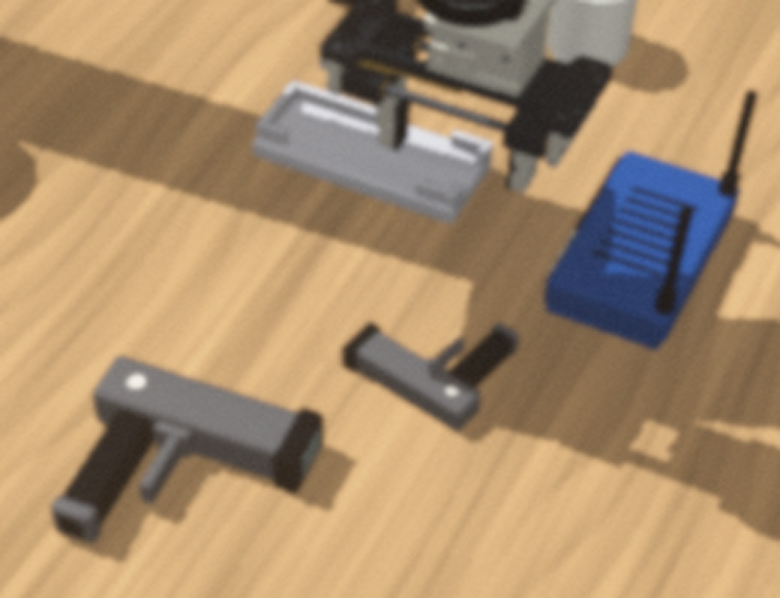

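View pics/side1.png

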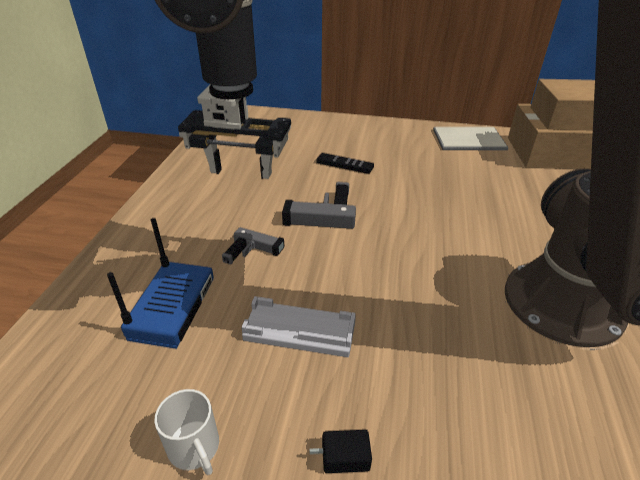

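The crop confirms it: the larger scanner (trigger at crop (160,465), head at (305,450)) is the one meant, and the smaller one beside it is the look-alike. In the side view the scanner is at (320,212) and the holder at (300,327), with the router on the left. Next I'll fit the silhouettes.

```bash
cat > fit.py <<'E'
from h import *
from scipy.optimize import minimize
def box(a,b,c,d,e,f): return np.array([[x,y,z] for x in(a,b) for y in(c,d) for z in(e,f)])/1000
SC=[box(-75,84,-24,24,0,44),box(84,105,-29,29,0,44),box(-50,-18,-135,-24,4,40),box(-1.5,9.5,-88,-24,9,35)]
HO=[box(-102,102,-45,45,0,20),box(-102,-94,-45,45,20,36)]
def sil(d,parts,p,z=0):
    m=np.zeros((480*4,640*4),np.uint8)
    c,s=np.cos(p[2]),np.sin(p[2]); R=np.array([[c,-s,0],[s,c,0],[0,0,1]])
    for b in parts:
        uv=proj(d,b@R.T+[p[0],p[1],z])
        cv2.fillConvexPoly(m,cv2.convexHull((np.clip(uv,-2000,2000)*4).round().astype(np.int32)),255)
    return cv2.resize(m,(640,480),interpolation=cv2.INTER_AREA)/255.
def seg(d,smax=75,vblack=55):
    h=cv2.cvtColor(d['img'],cv2.COLOR_RGB2HSV)
    return ((h[...,1]<smax)|(h[...,2]<vblack)).astype(float)
def fit(ds,parts,p0,rad=30,z=0,segs=None):
    S=[]
    for i,d in enumerate(ds):
        near=cv2.dilate((sil(d,parts,p0,z)>0).astype(np.uint8),np.ones((rad,rad)))
        S.append((segs[i] if segs else seg(d))*near)
    f=lambda q: sum(np.abs(sil(d,parts,q*[.01,.01,.1],z)-s).sum()/s.sum() for d,s in zip(ds,S))
    best=None
    q=np.array(p0)/[.01,.01,.1]
    for k in range(3):
        q=minimize(f,q,method='Nelder-Mead',options=dict(initial_simplex=q+np.vstack([np.zeros(3),np.eye(3)*(1.5/(k+1))]),xatol=.005,fatol=1e-4)).x
    return q*[.01,.01,.1],f(q),S
E
python3 - <<'E'
from fit import *
D={c:cap(c) for c in ['scene','side']}
for nm,parts,p0 in [('scanner',SC,[.535,-.19,0.]),('holder',HO,[.52,.185,0.])]:
    for cs in (['scene'],['side'],['scene','side']):
        p,e,S=fit([D[c] for c in cs],parts,p0); print(nm,cs,np.round(p[:2],4),np.degrees(p[2]).round(2),round(e,3))
    print(proj(D['scene'],[[*p[:2],.03]]))
    if nm=='scanner':
        v=[]
        for d,s in zip(D.values(),S):
            o=d['img'].copy(); m=(sil(d,parts,p)>.5).astype(np.uint8)
            cs_,_=cv2.findContours(m,0,2); cv2.drawContours(o,cs_,-1,(255,0,0),1)
            u,w=proj(d,[[*p[:2],.03]])[0].astype(int); c=o[w-60:w+60,u-65:u+65]; v.append(cv2.resize(c,(390,360),interpolation=2))
        cv2.imwrite('pics/fit1.png',np.hstack(v)[:,:,::-1])
E
```

```text
scanner ['scene'] [ 0.5378 -0.1758] 4.93 0.322
scanner ['side'] [ 0.5348 -0.1789] 5.19 0.171
scanner ['scene', 'side'] [ 0.5355 -0.1766] 5.25 0.505
[[281.48316276 282.83459965]]
holder ['scene'] [0.5249 0.1835] -0.07 0.317
holder ['side'] [0.5207 0.1804] -0.17 0.056
holder ['scene', 'side'] [0.5229 0.1815] -0.57 0.401
[[343.34116231 188.43647693]]
```

View pics/fit1.png

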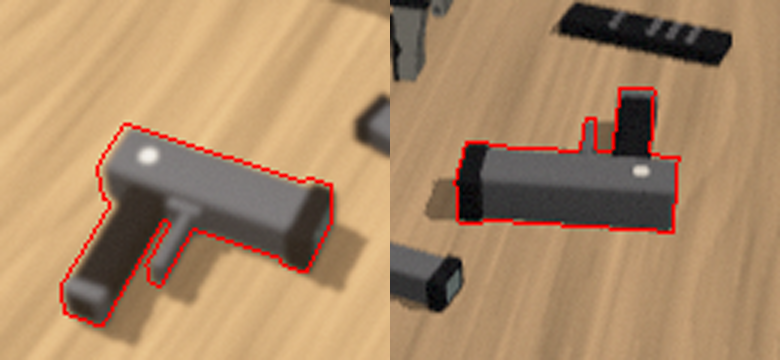

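The fits look good: the scanner is at about (0.535,-0.177) with yaw 5.2°, and the holder yaw is about 0°. I'll look at the holder from above before grasping.

Call:
{"fn": "send_rows", "kwargs": {"moves": [{"slide": [-0.2, 0.16, 0], "turn": 0, "gripper": 1}, {"slide": [-0.4, 0.32, 0], "turn": 0, "gripper": 1}, {"slide": [-0.6, 0.48, 0], "turn": 0, "gripper": 1}, {"slide": [-0.8, 0.64, 0], "turn": 0, "gripper": 1}, {"slide": [-1, 0.8, 0], "turn": 0, "gripper": 1}]}}

```text
time_s: 2.12
tcp_pos: [0.5538, 0.1509, 0.2025]
eef_rot: [-180.0, 0.0, -90.0]
contact_force: [0.9, 0.8, 0.1]
gripper_width: 0.0877
gripper_force: 0.0
```

Call:
{"fn": "send_rows", "kwargs": {"moves": [{"slide": [-0.2, 0.06, 0], "turn": 0, "gripper": 1}, {"slide": [-0.4, 0.13, 0], "turn": 0, "gripper": 1}, {"slide": [-0.66, 0.2, 0], "turn": 0, "gripper": 1}, {"slide": [-0.66, 0.2, 0], "turn": 0, "gripper": 1}, {"slide": [-0.66, 0.2, 0], "turn": 0, "gripper": 1}]}}

```text
time_s: 2.53
tcp_pos: [0.5243, 0.2509, 0.2025]
eef_rot: [-180.0, 0.0, -89.8]
contact_force: [0.4, 0.4, -0.4]
gripper_width: 0.0878
gripper_force: 0.0
```

Run:
```python
from h import *
d=cap('wrist','w2.png'); print(d['origin'],d['attitude'],get_state()['tcp_pos'])
np.savez('w2.npz',**d)
cap('scene','scene2.png')
```

```text
[0.52462907 0.17544529 0.38499168] [ 1.63573184e+02  2.02095188e-02 -1.79817085e+02] [0.52461751 0.24969582 0.20242802]
```

View pics/w2.png

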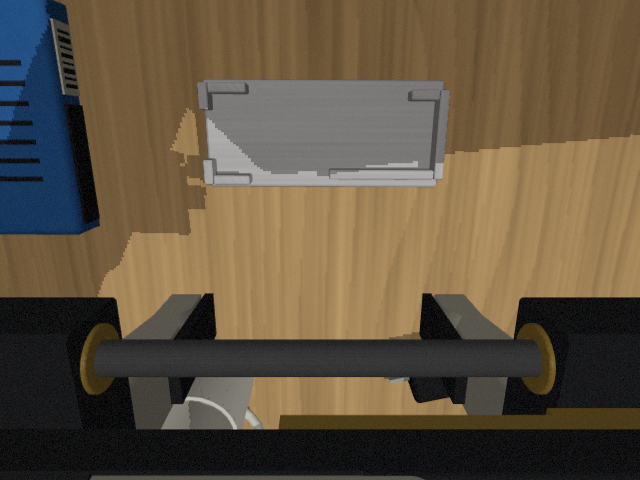

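The wrist view shows the holder with its front (lugs at u≈205, rows 85 to 180) on the left towards the router and its rear wall on the right at u≈440. The long rear lug is on the +y side, at u 330 to 435 and row 175. This gives an origin 15 mm behind the holder's centre. I'll fit it precisely.

Run:
```python
from fit import *
d=dict(np.load('w2.npz'))
S=seg(d,60,0); S[:60]=0;S[:,:190]=0; S[215:]=0
HF=[box(-87,117,-45,45,0,20),box(-87,-79,-41,41,20,36),box(109,117,20,41,20,36),box(109,117,-41,-20,20,36),box(78,117,33,41,20,36),box(78,117,-41,-33,20,36),box(-87,10,28,36,20,36),box(-87,-56,-36,-28,20,36)]
for off in [0]:
    p,e,_=fit([d],HF,[.51,.182,0.],rad=15,segs=[S]); print(np.round(p[:2],4),np.degrees(p[2]).round(2),round(e,3))
D={c:cap(c) for c in['side','scene']}
p2,e,_=fit([D['side']],HF,p,rad=15); print('side',np.round(p2[:2],4),np.degrees(p2[2]).round(2),round(e,3))
p2,e,_=fit([D['scene']],HF,p,rad=15); print('scene',np.round(p2[:2],4),np.degrees(p2[2]).round(2),round(e,3))
np.save('hold.npy',p)
o=cv2.resize(d['img'][60:210,180:460],None,fx=2.8,fy=2.8,interpolation=2)
for b in HF:
    c,s=np.cos(p[2]),np.sin(p[2]); R=np.array([[c,-s,0],[s,c,0],[0,0,1]])
    b=b.reshape(2,2,2,3)[:,:,1][[0,0,1,1],[0,1,1,0]]
    uv=(proj(d,b@R.T+[*p[:2],0])-[180,60]+.5)*2.8
    cv2.polylines(o,[uv.astype(np.int32)],True,(255,0,0),1)
cv2.imwrite('pics/fit2.png',o[:,:,::-1])
```

```text
[0.5047 0.1822] -0.02 0.02
side [0.5053 0.1811] -0.16 0.03
scene [0.5097 0.1825] -0.24 0.027
```

View pics/fit2.png

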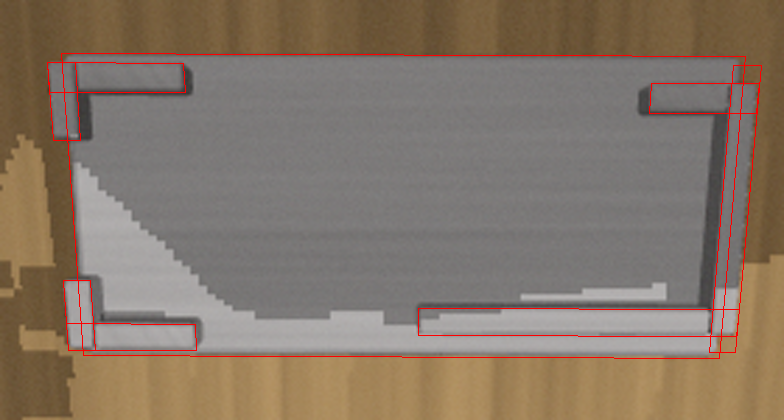

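Call:
{"fn": "send_rows", "kwargs": {"moves": [{"slide": [0.25, 0, 0], "turn": 0, "gripper": 1}, {"slide": [0.5, 0, 0], "turn": 0, "gripper": 1}, {"slide": [0.75, 0, 0], "turn": 0, "gripper": 1}, {"slide": [1, -0.05, 0], "turn": 0, "gripper": 1}, {"slide": [1, -0.1, 0], "turn": 0, "gripper": 1}]}}

```text
time_s: 3.15
tcp_pos: [0.5393, 0.0929, 0.2031]
eef_rot: [180.0, -0.0, -90.3]
contact_force: [-0.2, 0.9, 0.2]
gripper_width: 0.0875
gripper_force: 0.0
```

Call:
{"fn": "send_rows", "kwargs": {"moves": [{"slide": [0.25, 0, 0], "turn": 0, "gripper": 1}, {"slide": [0.5, 0, 0], "turn": 0, "gripper": 1}, {"slide": [0.75, 0, 0], "turn": 0, "gripper": 1}, {"slide": [1, 0, 0], "turn": 0, "gripper": 1}, {"slide": [1, 0, 0], "turn": 0, "gripper": 1}]}}

```text
time_s: 3.57
tcp_pos: [0.5391, -0.0571, 0.2025]
eef_rot: [180.0, -0.1, -90.3]
contact_force: [0.9, 1.4, -0.0]
gripper_width: 0.0876
gripper_force: 0.0
```

Call:
{"fn": "send_rows", "kwargs": {"moves": [{"slide": [0.2, 0, 0], "turn": 0, "gripper": 1}, {"slide": [0.4, 0, 0], "turn": 0, "gripper": 1}, {"slide": [0.4, 0, 0], "turn": 0, "gripper": 1}, {"slide": [0.4, 0, 0], "turn": 0, "gripper": 1}, {"slide": [0.4, 0, 0], "turn": 0, "gripper": 1}]}}

```text
time_s: 3.98
tcp_pos: [0.5397, -0.1119, 0.2024]
eef_rot: [180.0, 0.0, -90.1]
contact_force: [-0.1, -0.6, -0.3]
gripper_width: 0.0879
gripper_force: 0.0
```

Run:
```python
from fit import *
d=cap('wrist','w3.png'); print(get_state()['tcp_pos'],get_state()['eef_rot'])
np.savez('w3.npz',**d)
S=seg(d); S[270:]=0
p,e,_=fit([d],SC,[.535,-.177,np.radians(5.2)],rad=25,segs=[S]); print(np.round(p[:2],4),np.degrees(p[2]).round(2),round(e,3))
np.save('scan.npy',p)
o=d['img'].copy(); m=(sil(d,SC,p)>.5).astype(np.uint8)
cs_,_=cv2.findContours(m,0,2); cv2.drawContours(o,cs_,-1,(255,0,0),1)
cv2.imwrite('pics/fit3.png',o[:,:,::-1])
```

```text
[ 0.53982147 -0.11131366  0.20248261] [-1.79997004e+02  5.91421022e-03 -9.00636608e+01]
[ 0.5348 -0.1768] 4.93 0.066
```

View pics/fit3.png

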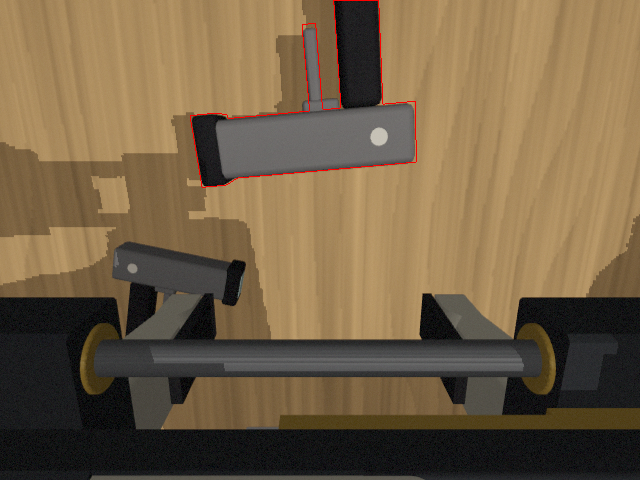

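Call:
{"fn": "send_rows", "kwargs": {"moves": [{"slide": [0.1, -0.06, 0.1], "turn": 0.078, "gripper": 1}, {"slide": [0.2, -0.12, 0.25], "turn": 0.156, "gripper": 1}, {"slide": [0.3, -0.2, 0.4], "turn": 0.234, "gripper": 1}, {"slide": [0.411, -0.265, 0.55], "turn": 0.312, "gripper": 1}, {"slide": [0.411, -0.265, 0.6], "turn": 0.39, "gripper": 1}]}}

```text
time_s: 4.45
tcp_pos: [0.5794, -0.1735, 0.1087]
eef_rot: [179.8, -0.1, -125.5]
contact_force: [-0.4, 0.7, -1.1]
gripper_width: 0.0875
gripper_force: 0.0
```

Call:
{"fn": "send_rows", "kwargs": {"moves": [{"slide": [0, 0, 0], "turn": 0.078, "gripper": 1}, {"slide": [0, 0, 0], "turn": 0.156, "gripper": 1}, {"slide": [0, 0, 0], "turn": 0.234, "gripper": 1}, {"slide": [0, 0, 0], "turn": 0.312, "gripper": 1}, {"slide": [0, 0, 0], "turn": 0.39, "gripper": 1}]}}

```text
time_s: 4.87
tcp_pos: [0.58, -0.1717, 0.1124]
eef_rot: [180.0, -0.0, -160.5]
contact_force: [-0.7, -0.3, 0.6]
gripper_width: 0.0876
gripper_force: 0.0
```

Call:
{"fn": "send_rows", "kwargs": {"moves": [{"slide": [0, 0, 0], "turn": 0.078, "gripper": 1}, {"slide": [0, 0, 0], "turn": 0.163, "gripper": 1}, {"slide": [0, 0, 0], "turn": 0.163, "gripper": 1}, {"slide": [0, 0, 0], "turn": 0.163, "gripper": 1}, {"slide": [0, 0, 0], "turn": 0.163, "gripper": 1}]}}

```text
time_s: 5.28
tcp_pos: [0.5799, -0.1722, 0.1125]
eef_rot: [-180.0, 0.0, -174.6]
contact_force: [-0.5, 0.7, -0.2]
gripper_width: 0.0875
gripper_force: 0.0
```

Run:
```python
from h import *
s=get_state();print(s['time_s'],s['tcp_pos'],s['eef_rot'],s['joints'])
p=np.load('scan.npy');c,n=np.cos(p[2]),np.sin(p[2])
R=np.array([[c,-n],[n,c]]); print('tcp in scanner mm',R.T@(s['tcp_pos'][:2]-p[:2])*1000, np.degrees(p[2]))
```

```text
5.2833 [ 0.57985894 -0.17217485  0.1125007 ] [-1.79998504e+02  3.60926016e-03 -1.74599123e+02] [ 1.95027451e+00  1.81179932e+01 -1.53903249e+01  1.53014986e-03
 -5.64879892e+01 -8.65502420e+01]
tcp in scanner mm [45.2942019   0.74786625] 4.925134368766725
```

Call:
{"fn": "send_rows", "kwargs": {"moves": [{"slide": [0, -0.005, 0.2], "turn": 0.005, "gripper": 1}, {"slide": [0, -0.005, 0.4], "turn": 0.005, "gripper": 1}, {"slide": [0, -0.005, 0.55], "turn": 0.005, "gripper": 1}, {"slide": [0, -0.005, 0.65], "turn": 0.005, "gripper": 1}, {"slide": [0, -0.005, 0.695], "turn": 0.005, "gripper": 1}]}}

```text
time_s: 5.7
tcp_pos: [0.5782, -0.1732, 0.0057]
eef_rot: [180.0, -0.2, -175.2]
contact_force: [0.1, 0.3, 0.3]
gripper_width: 0.0876
gripper_force: 0.0
```

Call:
{"fn": "send_rows", "kwargs": {"moves": [{"slide": [0, 0, 0], "turn": 0, "gripper": 0.6}, {"slide": [0, 0, 0], "turn": 0, "gripper": 0.5}, {"slide": [0, 0, 0], "turn": 0, "gripper": 0.3}, {"slide": [0, 0, 0], "turn": 0, "gripper": 0.3}, {"slide": [0, 0, 0], "turn": 0, "gripper": 0.3}], "newtons": 45}}

```text
time_s: 6.12
tcp_pos: [0.5806, -0.1734, 0.0094]
eef_rot: [-180.0, 0.1, -175.3]
contact_force: [-0.1, 0.3, 0.2]
gripper_width: 0.06
gripper_force: 0.0
```

Call:
{"fn": "send_rows", "kwargs": {"moves": [{"slide": [0, 0, 0], "turn": 0, "gripper": 0.3}, {"slide": [0, 0, 0], "turn": 0, "gripper": 0.3}, {"slide": [0, 0, 0], "turn": 0, "gripper": 0.3}, {"slide": [0, 0, 0], "turn": 0, "gripper": 0.3}, {"slide": [0, 0, 0], "turn": 0, "gripper": 0.3}], "newtons": 55}}

```text
time_s: 6.53
tcp_pos: [0.5801, -0.1734, 0.0088]
eef_rot: [-180.0, 0.0, -175.3]
contact_force: [-0.7, 2.0, 5.3]
gripper_width: 0.0475
gripper_force: 55.0
```

Call:
{"fn": "send_rows", "kwargs": {"moves": [{"slide": [0, 0, -0.02], "turn": 0, "gripper": 0.3}, {"slide": [0, 0, -0.07], "turn": 0, "gripper": 0.3}, {"slide": [0, 0, -0.15], "turn": 0, "gripper": 0.3}, {"slide": [0, 0, -0.25], "turn": 0, "gripper": 0.3}, {"slide": [0, 0, -0.35], "turn": 0, "gripper": 0.3}]}}

```text
time_s: 6.95
tcp_pos: [0.5792, -0.1734, 0.0611]
eef_rot: [180.0, -0.1, -175.3]
contact_force: [0.8, 0.4, -1.9]
gripper_width: 0.0477
gripper_force: 55.0
```

Call:
{"fn": "send_rows", "kwargs": {"moves": [{"slide": [0, 0, -0.1], "turn": 0, "gripper": 0.3}, {"slide": [0, 0, -0.2], "turn": 0, "gripper": 0.3}, {"slide": [0, 0, -0.3], "turn": 0, "gripper": 0.3}, {"slide": [0, 0, -0.35], "turn": 0, "gripper": 0.3}, {"slide": [0, 0, -0.35], "turn": 0, "gripper": 0.3}]}}

```text
time_s: 7.37
tcp_pos: [0.5808, -0.1735, 0.1152]
eef_rot: [-180.0, 0.2, -175.3]
contact_force: [0.8, 0.1, -2.6]
gripper_width: 0.0475
gripper_force: 55.0
```

Run:
```python
from fit import *
s=get_state();print(s['time_s'],s['tcp_pos'],s['eef_rot'],s['contact_force'],s['gripper_width'],s['moment'])
v=[]
for c in['scene','side']:
    d=cap(c,c+'4.png')
    u,w=proj(d,s['tcp_pos'])[0].astype(int); print(c,u,w)
    u=np.clip(u,80,560);w=np.clip(w,75,405)
    v.append(cv2.resize(d['img'][w-75:w+75,u-80:u+80],(400,375),interpolation=2))
cv2.imwrite('pics/lift.png',np.hstack(v)[:,:,::-1])
```

```text
7.3667 [ 0.58084219 -0.17352609  0.11521702] [-1.79974706e+02  1.78862126e-01 -1.75311826e+02] [ 0.77693733  0.07040404 -2.6433438 ] 0.04750974400049065 [-0.06093334 -0.25906472 -0.07637375]
scene 297 266
side 306 181
```

View pics/lift.png

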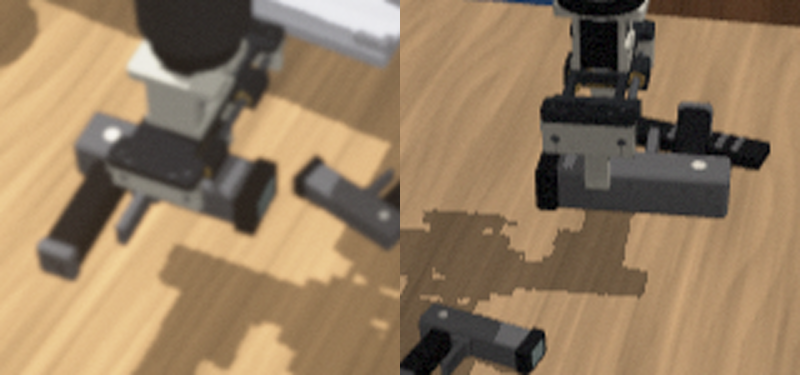

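The scanner is held level, with the trigger free. Next is the transfer to the holder.

Call:
{"fn": "send_rows", "kwargs": {"moves": [{"slide": [0, 0.1, 0], "turn": 0, "gripper": 0.3}, {"slide": [0, 0.3, 0], "turn": 0, "gripper": 0.3}, {"slide": [0, 0.5, 0], "turn": 0, "gripper": 0.3}, {"slide": [0, 0.7, 0], "turn": 0, "gripper": 0.3}, {"slide": [0.0, 0.9, 0], "turn": 0, "gripper": 0.3}]}}

```text
time_s: 7.88
tcp_pos: [0.5676, -0.0379, 0.1118]
eef_rot: [-180.0, -0.1, -175.4]
contact_force: [0.7, 0.9, -1.7]
gripper_width: 0.0477
gripper_force: 55.0
```

Call:
{"fn": "send_rows", "kwargs": {"moves": [{"slide": [0, 0.2, 0], "turn": 0, "gripper": 0.3}, {"slide": [0, 0.4, 0], "turn": 0, "gripper": 0.3}, {"slide": [0, 0.6, 0], "turn": 0, "gripper": 0.3}, {"slide": [0, 0.8, 0], "turn": 0, "gripper": 0.3}, {"slide": [0.0, 1, 0], "turn": 0, "gripper": 0.3}]}}

```text
time_s: 8.3
tcp_pos: [0.5554, 0.1118, 0.1119]
eef_rot: [-180.0, -0.1, -175.3]
contact_force: [0.0, 0.4, -2.8]
gripper_width: 0.0474
gripper_force: 55.0
```

Call:
{"fn": "send_rows", "kwargs": {"moves": [{"slide": [0, 0.18, 0], "turn": 0.01, "gripper": 0.3}, {"slide": [0, 0.32, 0], "turn": 0.03, "gripper": 0.3}, {"slide": [0, 0.42, 0], "turn": 0.052, "gripper": 0.3}, {"slide": [0, 0.479, 0], "turn": 0.052, "gripper": 0.3}, {"slide": [0, 0.479, 0], "turn": 0.052, "gripper": 0.3}]}}

```text
time_s: 8.72
tcp_pos: [0.5501, 0.1834, 0.1121]
eef_rot: [-180.0, -0.1, -179.9]
contact_force: [-0.4, -0.1, -1.7]
gripper_width: 0.0473
gripper_force: 55.0
```

Call:
{"fn": "send_rows", "kwargs": {"moves": [{"slide": [0, 0, 0], "turn": 0, "gripper": 0.3}, {"slide": [0, 0, 0], "turn": 0, "gripper": 0.3}, {"slide": [0, 0, 0], "turn": 0, "gripper": 0.3}, {"slide": [0, 0, 0], "turn": 0, "gripper": 0.3}, {"slide": [0, 0, 0], "turn": 0, "gripper": 0.3}]}}

```text
time_s: 9.13
tcp_pos: [0.5508, 0.1816, 0.1133]
eef_rot: [180.0, 0.0, 180.0]
contact_force: [-0.4, 0.8, -2.1]
gripper_width: 0.0473
gripper_force: 55.0
```

Run:
```python
from fit import *
s=get_state();t=s['tcp_pos'];print(s['time_s'],t,s['eef_rot'],s['contact_force'],s['gripper_width'])
# side view fit of yaw-fixed pose incl. pitch
d=cap('side'); np.savez('s5.npz',**d)
d2=cap('scene'); np.savez('sc5.npz',**d2)
h=np.load('hold.npy')
v=[]
for d in(d,d2):
    o=cv2.resize(d['img'],None,fx=4,fy=4,interpolation=2)
    for b in SC[:3]:
        q=b+[t[0]-.0452,t[1],t[2]-.0088]
        for i in range(8):
            for j in range(i):
                if (abs(b[i]-b[j])>1e-9).sum()==1:
                    a=((proj(d,q[[i,j]])+.5)*4).astype(int); cv2.line(o,tuple(map(int,a[0])),tuple(map(int,a[1])),(255,0,0),1)
    u,w=((proj(d,t)[0])*4).astype(int); v.append(o[w-250:w+250,u-200:u+200] if d is not None else 0)
cv2.imwrite('pics/pre.png',np.hstack(v)[:,:,::-1])
```

```text
9.1333 [0.55078591 0.18156511 0.11328133] [1.79998100e+02 3.22299654e-03 1.79957648e+02] [-0.36072945  0.79885693 -2.14299277] 0.04733739802258238
```

View pics/pre.png

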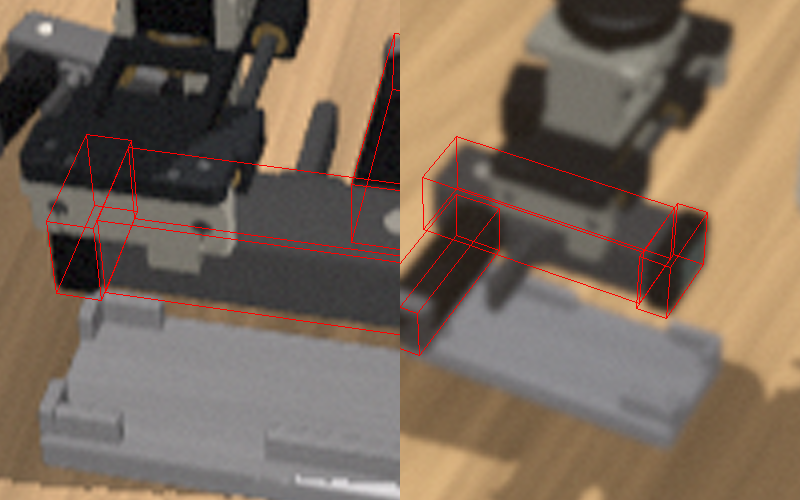

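Call:
{"fn": "send_rows", "kwargs": {"moves": [{"slide": [0.006, 0.004, 0.1], "turn": 0, "gripper": 0.3}, {"slide": [0.006, 0.004, 0.2], "turn": 0, "gripper": 0.3}, {"slide": [0.006, 0.004, 0.3], "turn": 0, "gripper": 0.3}, {"slide": [0.006, 0.004, 0.37], "turn": 0, "gripper": 0.3}, {"slide": [0.006, 0.004, 0.42], "turn": 0, "gripper": 0.3}]}}

```text
time_s: 9.65
tcp_pos: [0.5494, 0.1825, 0.0491]
eef_rot: [-180.0, -0.1, 180.0]
contact_force: [-0.6, 0.1, -2.2]
gripper_width: 0.0471
gripper_force: 55.0
```

Call:
{"fn": "send_rows", "kwargs": {"moves": [{"slide": [0, 0, 0.03], "turn": 0, "gripper": 0.3}, {"slide": [0, 0, 0.06], "turn": 0, "gripper": 0.3}, {"slide": [0, 0, 0.09], "turn": 0, "gripper": 0.3}, {"slide": [0, 0, 0.11], "turn": 0, "gripper": 0.3}, {"slide": [0, 0, 0.125], "turn": 0, "gripper": 0.3}]}}

```text
time_s: 10.07
tcp_pos: [0.5499, 0.1829, 0.0314]
eef_rot: [180.0, 0.0, -180.0]
contact_force: [0.2, -0.2, -2.0]
gripper_width: 0.0477
gripper_force: 55.0
```

Call:
{"fn": "send_rows", "kwargs": {"moves": [{"slide": [0, 0, 0.003], "turn": 0, "gripper": 0.3}, {"slide": [0, 0, 0.006], "turn": 0, "gripper": 0.3}, {"slide": [0, 0, 0.01], "turn": 0, "gripper": 0.3}, {"slide": [0, 0, 0.014], "turn": 0, "gripper": 0.3}, {"slide": [0, 0, 0.014], "turn": 0, "gripper": 0.3}]}}

```text
time_s: 10.48
tcp_pos: [0.5498, 0.1829, 0.0294]
eef_rot: [180.0, 0.0, 180.0]
contact_force: [0.1, -0.1, -1.6]
gripper_width: 0.0474
gripper_force: 55.0
```

Call:
{"fn": "send_rows", "kwargs": {"moves": [{"slide": [0, 0, 0.003], "turn": 0, "gripper": 0.3}, {"slide": [0, 0, 0.005], "turn": 0, "gripper": 0.3}, {"slide": [0, 0, 0.006], "turn": 0, "gripper": 0.3}, {"slide": [0, 0, 0.006], "turn": 0, "gripper": 0.3}, {"slide": [0, 0, 0.006], "turn": 0, "gripper": 0.3}]}}

```text
time_s: 10.9
tcp_pos: [0.5499, 0.183, 0.0288]
eef_rot: [180.0, 0.0, -180.0]
contact_force: [-1.1, -0.5, 3.0]
gripper_width: 0.0473
gripper_force: 55.0
```

Contact with the floor is showing (fz went from -2 to +3), so I'll release gently.

Call:
{"fn": "send_rows", "kwargs": {"moves": [{"slide": [0, 0, 0.002], "turn": 0, "gripper": 0.58}, {"slide": [0, 0, 0.002], "turn": 0, "gripper": 0.65}, {"slide": [0, 0, 0], "turn": 0, "gripper": 0.75}, {"slide": [0, 0, 0], "turn": 0, "gripper": 0.9}, {"slide": [0, 0, 0], "turn": 0, "gripper": 1}]}}

```text
time_s: 11.32
tcp_pos: [0.5498, 0.1829, 0.0284]
eef_rot: [-180.0, -0.0, 180.0]
contact_force: [-0.3, -0.5, 0.4]
gripper_width: 0.0716
gripper_force: 0.0
```

Call:
{"fn": "send_rows", "kwargs": {"moves": [{"slide": [0, 0, 0], "turn": 0, "gripper": 1}, {"slide": [0, 0, -0.1], "turn": 0, "gripper": 1}, {"slide": [0, 0, -0.3], "turn": 0, "gripper": 1}, {"slide": [0, 0, -0.55], "turn": 0, "gripper": 1}, {"slide": [0, 0, -0.8], "turn": 0, "gripper": 1}]}}

```text
time_s: 11.73
tcp_pos: [0.5491, 0.1824, 0.1492]
eef_rot: [-179.9, -0.1, -180.0]
contact_force: [1.8, 1.3, 0.3]
gripper_width: 0.0877
gripper_force: 0.0
```

Run:
```python
from fit import *
s=get_state();print(s['time_s'],s['tcp_pos'],s['gripper_width'])
d=cap('wrist'); v=[]
for d in (cap('side'),cap('scene')):
    o=cv2.resize(d['img'],None,fx=4,fy=4,interpolation=2)
    for b in SC:
        q=b+[.5047,.1827,.02]
        for i in range(8):
            for j in range(i):
                if (abs(b[i]-b[j])>1e-9).sum()==1:
                    a=((proj(d,q[[i,j]])+.5)*4).astype(int); cv2.line(o,tuple(map(int,a[0])),tuple(map(int,a[1])),(255,0,0),1)
    u,w=((proj(d,[.52,.16,.04])[0])*4).astype(int); v.append(o[w-250:w+250,u-200:u+200])
cv2.imwrite('pics/seat.png',np.hstack(v)[:,:,::-1])
```

```text
11.7333 [0.54913037 0.18237921 0.14921385] 0.08767743196080631
```

View pics/seat.png

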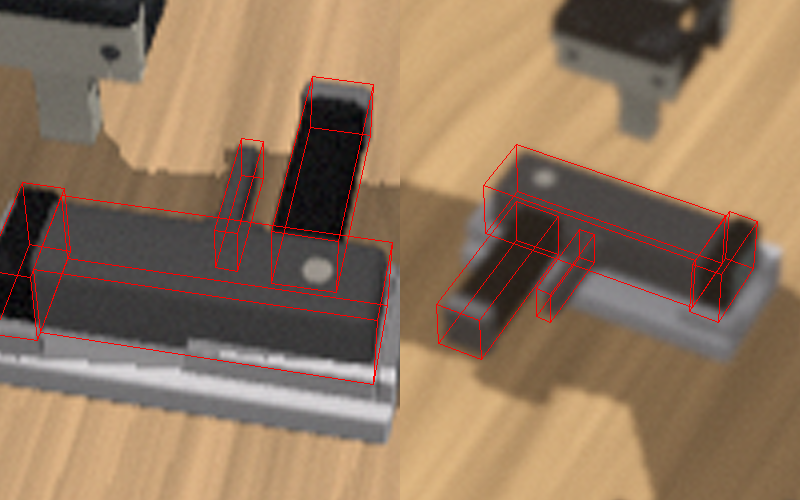

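The scanner is seated flat with its head forward, and the trigger is out. Next, the squeeze: I'll turn the tool 90° and move over the grip.

Call:
{"fn": "send_rows", "kwargs": {"moves": [{"slide": [0.1, -0.1, 0], "turn": -0.078, "gripper": 1}, {"slide": [0.2, -0.2, 0], "turn": -0.156, "gripper": 1}, {"slide": [0.3, -0.3, 0], "turn": -0.234, "gripper": 1}, {"slide": [0.4, -0.4, 0], "turn": -0.312, "gripper": 1}, {"slide": [0.46, -0.468, 0], "turn": -0.39, "gripper": 1}]}}

```text
time_s: 12.3
tcp_pos: [0.4786, 0.1111, 0.1474]
eef_rot: [180.0, -0.1, -144.6]
contact_force: [-0.5, -1.3, -0.2]
gripper_width: 0.0874
gripper_force: 0.0
```

Call:
{"fn": "send_rows", "kwargs": {"moves": [{"slide": [0, 0, 0], "turn": -0.078, "gripper": 1}, {"slide": [0, 0, 0], "turn": -0.156, "gripper": 1}, {"slide": [0, 0, 0], "turn": -0.234, "gripper": 1}, {"slide": [0, 0, 0], "turn": -0.312, "gripper": 1}, {"slide": [0, 0, 0], "turn": -0.39, "gripper": 1}]}}

```text
time_s: 12.72
tcp_pos: [0.4801, 0.1123, 0.1475]
eef_rot: [179.9, -0.1, -109.5]
contact_force: [-0.8, -0.2, -0.8]
gripper_width: 0.088
gripper_force: 0.0
```

Call:
{"fn": "send_rows", "kwargs": {"moves": [{"slide": [0, 0, 0], "turn": -0.078, "gripper": 1}, {"slide": [0, 0, 0], "turn": -0.156, "gripper": 1}, {"slide": [0, 0, 0], "turn": -0.22, "gripper": 1}, {"slide": [0, 0, 0], "turn": -0.22, "gripper": 1}, {"slide": [0, 0, 0], "turn": -0.22, "gripper": 1}]}}

```text
time_s: 13.13
tcp_pos: [0.4803, 0.1124, 0.1478]
eef_rot: [179.9, -0.0, -90.2]
contact_force: [-0.4, -0.5, -1.0]
gripper_width: 0.0874
gripper_force: 0.0
```

Run:
```python
from fit import *
s=get_state();print(s['time_s'],s['tcp_pos'],s['eef_rot'],s['gripper_width'])
print('tcp in scanner',(s['tcp_pos'][:2]-[.5047,.1827])*1000)
for c in['side','scene']:
    d=cap(c); 
    S=seg(d,90,50) 
    # fit gripless box parts (grip+trigger+barrel) near pose
    for dx in (-3,-1.5,0,1.5,3):
        print(c,dx,[round(float(np.abs(sil(d,SC[2:],[.5047+dx/1000,.1827+dy/1000,0],.02)-0).sum()),0) for dy in (0,)] ) if 0 else None
```

```text
13.1333 [0.480309   0.11239825 0.14775542] [ 1.79933587e+02 -3.40824405e-02 -9.01963533e+01] 0.08740741394152735
tcp in scanner [-24.39100032 -70.3017494 ]
```

Call:
{"fn": "send_rows", "kwargs": {"moves": [{"slide": [0, 0, 0.15], "turn": 0, "gripper": 1}, {"slide": [0, 0, 0.3], "turn": 0, "gripper": 1}, {"slide": [0, 0, 0.45], "turn": 0, "gripper": 1}, {"slide": [0, 0, 0.57], "turn": 0, "gripper": 1}, {"slide": [0, 0, 0.67], "turn": 0, "gripper": 1}]}}

```text
time_s: 13.65
tcp_pos: [0.4802, 0.1122, 0.0464]
eef_rot: [179.9, -0.0, -90.2]
contact_force: [-0.2, 0.1, 0.2]
gripper_width: 0.0877
gripper_force: 0.0
```

Call:
{"fn": "send_rows", "kwargs": {"moves": [{"slide": [0, 0, 0.08], "turn": 0, "gripper": 1}, {"slide": [0, 0, 0.15], "turn": 0, "gripper": 1}, {"slide": [0, 0, 0.15], "turn": 0, "gripper": 0.9}, {"slide": [0, 0, 0.15], "turn": 0, "gripper": 0.82}, {"slide": [0, 0, 0.15], "turn": 0, "gripper": 0.82}], "newtons": 15}}

```text
time_s: 14.07
tcp_pos: [0.4811, 0.1128, 0.0259]
eef_rot: [-180.0, 0.0, -90.0]
contact_force: [0.1, -0.0, 0.0]
gripper_width: 0.0742
gripper_force: 0.0
```

Run:
```python
from h import *
s=get_state();print(s['time_s'],s['tcp_pos'],s['contact_force'],s['gripper_width'],s['gripper_force'])
v=[]
for c in('side','scene'):
    d=cap(c); u,w=proj(d,[.485,.12,.04])[0].astype(int)
    v.append(cv2.resize(d['img'][w-60:w+60,u-50:u+50],(400,480),interpolation=2))
cv2.imwrite('pics/sq.png',np.hstack(v)[:,:,::-1])
```

```text
14.0667 [0.48110192 0.11280801 0.02593942] [ 0.08608308 -0.01785552  0.02494496] 0.07417000191741203 0.0
```

View pics/sq.png

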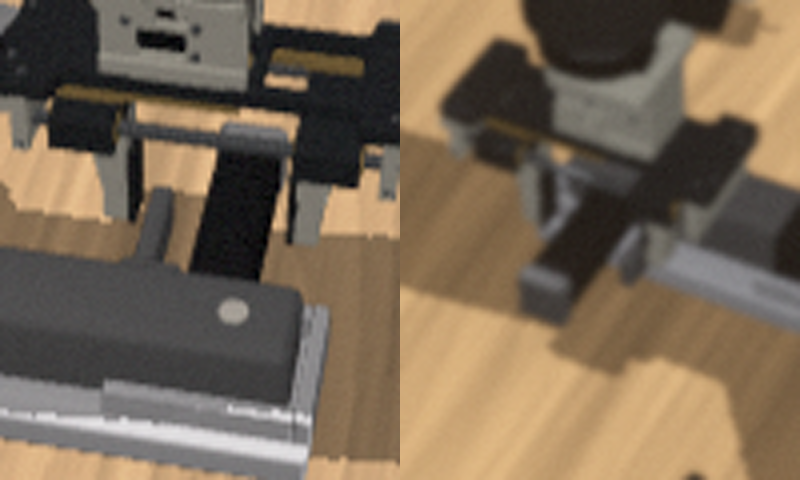

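The front finger stands before the trigger (side crop (125,190)) and the rear one behind the grip (305,200). Now I'll squeeze.

Call:
{"fn": "send_rows", "kwargs": {"moves": [{"slide": [0, 0, 0], "turn": 0, "gripper": 0.3}, {"slide": [0, 0, 0], "turn": 0, "gripper": 0.3}, {"slide": [0, 0, 0], "turn": 0, "gripper": 0.3}, {"slide": [0, 0, 0], "turn": 0, "gripper": 0.3}, {"slide": [0, 0, 0], "turn": 0, "gripper": 0.3}], "newtons": 15}}

```text
time_s: 14.58
tcp_pos: [0.4801, 0.1122, 0.0255]
eef_rot: [179.9, -0.0, -90.0]
contact_force: [-3.3, -1.4, 3.9]
gripper_width: 0.0494
gripper_force: 14.5
```

Call:
{"fn": "send_rows", "kwargs": {"moves": [{"slide": [0, 0, 0], "turn": 0, "gripper": 0.3}, {"slide": [0, 0, 0], "turn": 0, "gripper": 0.3}, {"slide": [0, 0, 0], "turn": 0, "gripper": 0.3}, {"slide": [0, 0, 0], "turn": 0, "gripper": 0.3}, {"slide": [0, 0, 0], "turn": 0, "gripper": 0.3}]}}

```text
time_s: 15.0
tcp_pos: [0.4806, 0.1125, 0.0255]
eef_rot: [180.0, -0.0, -90.0]
contact_force: [-3.3, -2.3, 4.9]
gripper_width: 0.05
gripper_force: 14.5
```

Call:
{"fn": "send_rows", "kwargs": {"moves": [{"slide": [0, 0, 0], "turn": 0, "gripper": 1}, {"slide": [0, 0, 0], "turn": 0, "gripper": 1}, {"slide": [0, 0, 0], "turn": 0, "gripper": 1}, {"slide": [0, 0, 0], "turn": 0, "gripper": 1}, {"slide": [0, 0, 0], "turn": 0, "gripper": 1}]}}

```text
time_s: 15.42
tcp_pos: [0.4807, 0.1128, 0.0253]
eef_rot: [180.0, 0.0, -90.0]
contact_force: [0.3, 0.9, -1.0]
gripper_width: 0.0777
gripper_force: 0.0
```

Call:
{"fn": "send_rows", "kwargs": {"moves": [{"slide": [0, 0, 0], "turn": 0, "gripper": 1}, {"slide": [0, 0, 0], "turn": 0, "gripper": 1}, {"slide": [0, 0, -0.1], "turn": 0, "gripper": 1}, {"slide": [0, 0, -0.3], "turn": 0, "gripper": 1}, {"slide": [0, 0, -0.5], "turn": 0, "gripper": 1}]}}

```text
time_s: 15.83
tcp_pos: [0.4798, 0.112, 0.1004]
eef_rot: [179.8, -0.1, -90.0]
contact_force: [1.3, 0.6, 0.1]
gripper_width: 0.0875
gripper_force: 0.0
```

Call:
{"fn": "send_rows", "kwargs": {"moves": [{"slide": [0, 0, -0.2], "turn": 0, "gripper": 1}, {"slide": [0, 0, -0.4], "turn": 0, "gripper": 1}, {"slide": [0, 0, -0.5], "turn": 0, "gripper": 1}, {"slide": [0, 0, -0.5], "turn": 0, "gripper": 1}, {"slide": [0, 0, -0.5], "turn": 0, "gripper": 1}]}}

```text
time_s: 16.25
tcp_pos: [0.481, 0.113, 0.1762]
eef_rot: [-179.9, 0.1, -90.0]
contact_force: [-0.6, 0.1, -0.5]
gripper_width: 0.0876
gripper_force: 0.0
```

Run:
```python
from fit import *
s=get_state();print(s['time_s'],s['tcp_pos'],s['gripper_width'])
v=[]
for c in ('side','scene'):
    d=cap(c)
    o=cv2.resize(d['img'],None,fx=4,fy=4,interpolation=2)
    for b in SC:
        q=b+[.5047,.1827,.02]
        for i in range(8):
            for j in range(i):
                if (abs(b[i]-b[j])>1e-9).sum()==1:
                    a=((proj(d,q[[i,j]])+.5)*4).astype(int); cv2.line(o,tuple(map(int,a[0])),tuple(map(int,a[1])),(255,0,0),1)
    u,w=((proj(d,[.52,.16,.04])[0])*4).astype(int); v.append(o[w-250:w+250,u-200:u+200])
cv2.imwrite('pics/end.png',np.hstack(v)[:,:,::-1])
```

```text
16.25 [0.48103217 0.11300237 0.17618705] 0.08755965187259317
```

View pics/end.png

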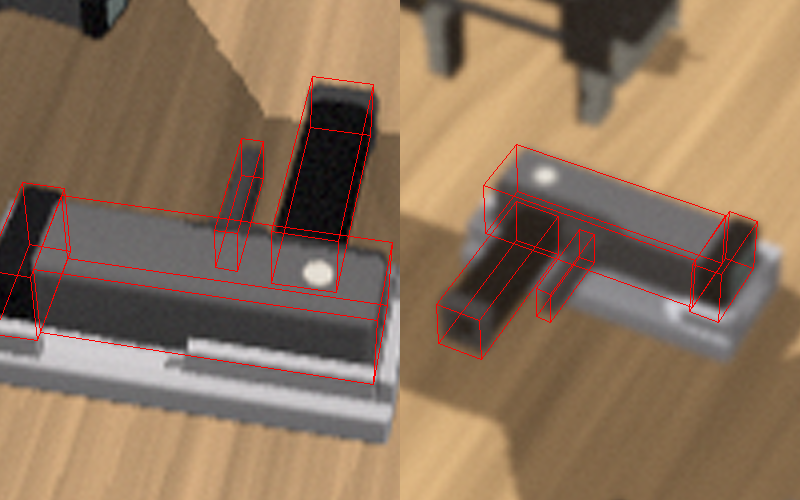

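The scanner is seated and matches the model, and the trigger has sprung out again. It was held in for about 0.5 s against the stop at 14.5 N. I'm handing it in.

```bash
python3 -c "
from plant import order
print(order.close_job())"
```

```text
the job is handed in; nothing more can be done
None
```

The scanner is seated flat in the holder with its window towards the router; I then squeezed the trigger fully in for about half a second, it sprang out again, and I handed the job in at about 16 s of the 51 s allowed.

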